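Fit a rover wheel and press on its axle cap

TASK

Slip the yellow wheel, hub boss up, down the upright axle until it rests on the spring seat, then put the red axle cap over the axle's end and press it straight down until its teeth hold it tight on the wheel's brass bush with the spring seat squeezed about halfway, and let go. Press gently: do not squash the spring seat flat, and leave the other things on the bench where they are.

Things in the scene. Friction and masses are not known exactly. Their poses are not given: they have to be found in the camera images.
- stand: Fixed assembly stand: grey base plate 130 x 100 x 12 mm, yellow gearbox block on it up to 30 mm height, and a plain upright steel axle, 8 mm diameter, in the middle. Origin: centre of the underside; z up along the axle. Round the axle's foot is a dark collar that carries the sprung brass seat.
- axle_tip (a point): Top end of the axle, on its axis, 109 mm above the stand's origin. The top 12 mm taper from 8 mm to 3.2 mm diameter.
- seat (a joint): Spring seat: a brass ring, 24 mm diameter, 4 mm thick, round the axle on a spring washer. Its unloaded top is 49 mm above the stand's origin. Joint value: compression downwards in m, about 0.0002 with nothing on it, 0.0006 with the wheel on it, 0.004 flat. Spring 2 N per mm: halfway is 2 mm, about 4 N.
- wheel: Loose wheel, black tyre, yellow rim, lying flat: 70 mm diameter, 18 mm wide, about 80 g. Its white hub boss, 24 mm diameter, can be pinched 18 to 28 mm above the underside. A tight brass bush in the boss has a 24 mm flange that tops the hub 32 to 40 mm above the underside, different at each start. Bore 10 mm. Origin: centre of the underside; z along the bore, boss up.
- cap: Loose red axle cap, a closed-top cup standing mouth down: 26 mm diameter, 36 mm high, 80 g. Origin: centre of its mouth rim; z up towards its closed top, which is 3 mm thick (inside depth 33 mm). Once home, its mouth rim stands on the flange of the wheel's brass bush.
- cap_teeth (a point): On the cap's axis, 6.5 mm above its mouth rim, where four sprung steel teeth leave an opening of about 5 mm and spread to bite on the axle. Sliding them along takes roughly 7 to 12 N while moving (less when standing still), different at each start, half as much again on the taper. On touching the bush the seat's spring adds to this; once let go, the teeth hold against it.
- spare_wheel: A second wheel like the first but with a blue rim; not needed. Origin: centre of the underside.
- board: Blue cross-shaped circuit board, 90 x 90 x 7 mm; not needed. Origin: centre of the underside.
- pump: Blue desoldering pump lying down, 170 mm long, 20 mm thick; not needed. Origin: centre of the underside.
- cutters: Side cutters lying down, 105 mm long, red and black handles; not needed. Origin: near the pivot, underside.
- spool: Grey wire spool, 48 mm diameter, 35 mm high; not needed. Origin: centre of the underside.
Not all that is in view belongs to the job. Leave any pink look-alike of the stand alone.

How it is judged:
By the outcome, as a careful person would: the job done as asked, in the order asked, and still so for the second after the job is handed in, with the robot touching nothing.
It also fails if it takes over 61 s, if anything falls off the work surface, if the arm or the gripper's body presses on something with over 40 N, if the wrist force passes 120 N, or if a joint passes its speed limit or range.

ROBOT

A 7-joint arm with a two-finger parallel gripper is mounted at the origin on the work surface. World frame = base frame: x ahead of the robot, y to its left, z up, the work surface at z = 0. Lengths are in m, angles in rad, forces in N, time in s.
With the tool pointing down it reaches from about 0.4 to 0.875 m from the base axis. Payload 6.5 kg.
Tool frame: the origin (TCP) lies at the very end of the fingers, on their centre line; the grasp point (between the pads) lies 19 mm behind it (manip.grasp_offset is the distance from the TCP to the grasp point, in m); z points along the fingers, y is the line along which they close (so a half turn about z gives the same grasp; the last joint's range is limited). The gripper opens to 85 mm and grips with 20 to 120 N. Pads are 22 mm wide; open, the fingers measure 114 mm over their backs; the gripper's body (76 mm by 85 mm) begins 54 mm behind the grasp point. The pads swing forward as they close: fully open they stand 13 mm farther back than shut.
Start: joints at [-1.302, 0.536, -0.004, 1.538, 0.003, 1.067, -0.071], TCP at [0.214, 0.614, 0.211] pointing down, gripper open.
Joint ranges: [-2.7, 2.7], [-0.37, 2.16], [-1.27, 1.26], [0.24, 2.4], [-1.31, 4.45], [0.19, 1.91], [-2.76, 2.76]. Speed limits (rad/s): [2.39, 2.39, 3.14, 3.14, 3.14, 3.14, 3.14].

INTERFACE

Orientations are given as [roll, pitch, yaw] about the fixed x, y, z axes, in that order (R = Rz(yaw) Ry(pitch) Rx(roll)).
In Python, from workcell import manip gives the robot as it stands.
- The arm moves only by the tool move_arm, never from a script. Its arguments are lists of equal length, an entry for each row: "translation": the shift along the world's x, y, z in cm, a list of three; "rotation": the turn, a rotation vector about the world's x, y, z in rad, a list of three; "claw": the closure, from 0 (fully open) to 1 (shut). In form: {"translation": [[tx, ty, tz], ...], "rotation": [[ax, ay, az], ...], "claw": [claw, ...]}. A call has exactly 5 rows; each row shifts and turns the commanded pose from where the row before left it; what a row does not reach is not made up. A row lasts 1/8 s, in which the tool goes at most 62.5 mm and 10.7 degrees, less where a joint would pass 70% of its speed; a pose out of reach is approached as far as the arm can. A call with a gripper value outside its range is refused whole. The fingers move at their own pace and stop on an object; "grip_force" is the grip in N (left out, the last holds). Time passes only in rows, so rows that do not move let the fingers close, or fill a call up. It gives the time, the measured TCP pose, the force, the opening and the grip force at its end, in the units of the state.
- manip.observe(): the state, without advancing time (a new reading comes with each control period).
- manip.read_camera(name): name is "side" or "top"; returns (picture, depth): 480x640x3 uint8, blue, green, red; 480x640 float32, m along the optical axis (not along the pixel's ray), 0 where there is no reading.
- manip.camera_info(name): a dict with "camera_matrix" (3x3 intrinsics, pixels), "R" (3x3) and "t" (3): a world point X has camera coordinates R X + t. Camera axes: x right, y down, z forward; pixel columns grow to the right and rows downward; lengths in m; the calibration is good to about 2 mm. A picture is of the moment at which its call begins. camera_info takes no time and is no camera call.
- manip.finish_job(): hands the job in; it is judged then, once.
Trained networks look in the newest picture that a camera, given by its name, has taken for a name from the list of things; names that differ only in an ending like _2 or _b are one class to them, and where a whole thing is asked for, a point or a joint stands for the part that bears it (a point fixed in the world has none). Each returns a list of dicts, best first, with "conf" (0 to 1); they miss things now and then, are a little off and sometimes report something else, mostly with a low value. They report only what shows in the picture. A call takes as long as a camera call. They do not tell look-alikes from the thing itself.
- manip.search_frame(target, camera): "at" ([x, y, z] in m, in world coordinates, good to about 4 mm: the middle of the surface that is visible of it).
The state is a dict: "clock": time; "qpos": joint angles; "joint_velocities": joint speeds; "tau": joint torques, N m; "position": TCP position; "eef_rot": TCP orientation; "contact_force": force on the tool from outside, world axes, zero at the start; "ft_torque": the same for the moment, N m; "opening": opening from 0.0 (shut) to 1.0 (fully open); "grasp_force": force on a finger pad.
Only numpy, scipy, OpenCV 4.12 (cv2) and the standard library are available. Lean on these libraries where they do the work, as an engineer would, in place of code of your own. Each camera call takes 0.05 s, during which the arm holds its last target. There are 200 camera calls.

## Working session

There is one attempt and no reset: what is moved stays moved. The work goes in short steps, Python scripts to look and compute and a tool call to move; the robot and the scene stay as the last step left them, time stands still between calls to the robot, and variables do not carry over. Pictures are saved under pics/ and viewed, at most 10 in all, crops included, and the job is handed in when it is done.

Besides the shell and the picture viewer there is one more tool, called as name(argument=value, ...) on one line, values as JSON. move_arm: Moves the arm, as the interface text tells. Its arguments: {"type":"object","properties":{"translation":{"type":"array","items":{"type":"array","items":{"type":"number"}}},"rotation":{"type":"array","items":{"type":"array","items":{"type":"number"}}},"claw":{"type":"array","items":{"type":"number"}},"grip_force":{"type":"number"}},"required":["translation","rotation","claw"]}

```bash
mkdir -p pics; cat > h.py <<'E'
from workcell import manip
import numpy as np, cv2
def cloud(name):
    img,d=manip.read_camera(name); c=manip.camera_info(name)
    K=np.array(c["camera_matrix"]);R=np.array(c["R"]);t=np.array(c["t"])
    v,u=np.mgrid[0:480,0:640]
    p=np.stack([(u-K[0,2])/K[0,0]*d,(v-K[1,2])/K[1,1]*d,d],-1)
    P=(p-t)@R   # R^T(p-t)
    P[d==0]=np.nan
    return img,P
E
python3 - <<'E'
from h import *
for c in("top","side"):
    img,P=cloud(c); cv2.imwrite(f"pics/{c}0.png",img); np.save(f"{c}0.npy",P)
    for n in("stand","wheel","cap","spare_wheel","spool"):
        print(c,n,[(np.round(r["at"],3).tolist(),round(r["conf"],2)) for r in manip.search_frame(n,c)[:3]])
s=manip.observe();print(s["clock"],s["position"],s["eef_rot"],s["contact_force"],s["opening"])
E
```

```text
top stand [([0.544, 0.041, 0.009], 0.97), ([0.353, 0.114, 0.008], 0.84)]
top wheel [([0.536, -0.251, 0.014], 0.82), ([0.472, 0.269, 0.032], 0.49)]
top cap [([0.332, 0.403, 0.002], 0.47)]
top spare_wheel [([0.688, 0.287, 0.016], 0.87)]
top spool [([0.807, 0.064, 0.032], 0.7), ([0.545, 0.042, 0.013], 0.26)]
side stand [([0.351, 0.096, 0.012], 0.93), ([0.542, 0.029, 0.008], 0.68)]
side wheel [([0.529, -0.259, 0.015], 0.97)]
side cap [([0.544, 0.039, 0.046], 0.23), ([0.69, 0.271, 0.014], 0.19)]
side spare_wheel [([0.693, 0.272, 0.018], 0.96)]
side spool [([0.81, 0.053, 0.032], 0.73)]
0.6 [0.21353785 0.61389842 0.2110852 ] [-3.14159140e+00  1.95709333e-05  2.80687709e+00] [ 0.24626278  0.66696102 -0.1613472 ] 1.0006691665613585
```

View pics/top0.png

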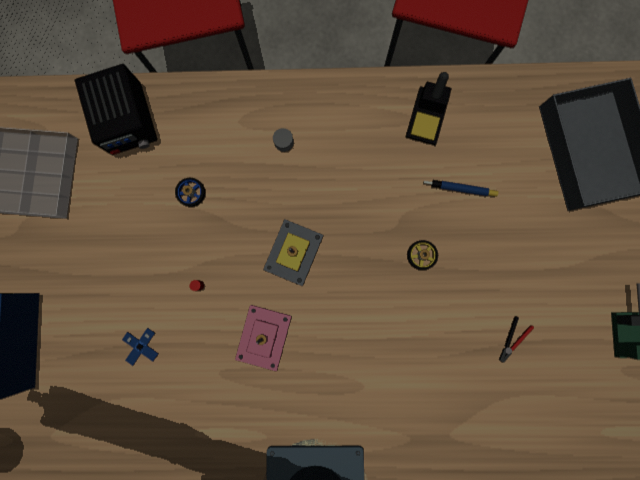

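View pics/side0.png

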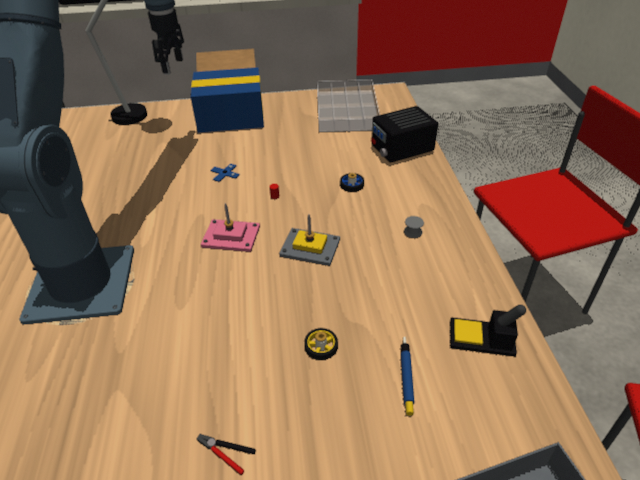

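The top view shows the yellow wheel at (423,255), the cap at (196,286), the real stand at (293,252) and the pink look-alike at (263,338). Next I'll find precise centres.

```bash
python3 - <<'E'
from h import *
T=np.load("top0.npy");S=np.load("side0.npy")
it=cv2.imread("pics/top0.png");is_=cv2.imread("pics/side0.png")
def circ(P,m):
    q=P[m]; (c,r)=cv2.minEnclosingCircle(q[:,:2].astype(np.float32)); return np.round(c,4),round(r,4),len(q),np.round(q[:,:2].mean(0),4),np.round(np.percentile(q[:,2],[5,50,95,100]),4)
for n,P,im in(("top",T,it),("side",S,is_)):
    b,g,r=[im[...,i].astype(int) for i in range(3)]
    x,y,z=P[...,0],P[...,1],P[...,2]
    near=lambda cx,cy,rad:np.hypot(x-cx,y-cy)<rad
    print(n,"table",np.nanmedian(z[near(.6,-.1,.05)]))
    w=near(.534,-.254,.06)
    print("wheel z>9mm",circ(P,w&(z>.009)),"boss",circ(P,w&(z>.025)))
    red=(r>90)&(g<60)&(b<60)&(x<.7)&(y>.1)&(y<.4)&(z<.08)&(z>.004)
    print("cap",circ(P,red)); print(" captop",circ(P,red&(z>.031)))
    st=near(.545,.036,.09)
    yel=(r>120)&(g>100)&(b<80)&st
    print("yel",circ(P,yel&(z>.02)))
    hi=st&(z>.053)&(z<.13); print("axle",circ(P,hi) if hi.any() else None)
    q=P[hi];print(np.round(q[np.argsort(-q[:,2])][:12],4).tolist())
    base=st&(z>.006)&(z<.04); box=cv2.minAreaRect(P[base][:,:2].astype(np.float32)*1000);print("base",box)
    K=manip.camera_info(n);print("campos",-np.array(K["R"]).T@K["t"])
    for nn,(cx,cy) in dict(sp=(.69,.28),board=(.34,.38)).items():
        print(nn,circ(P,near(cx,cy,.07)&(z>.004)))
E
python3 - <<'E'
import cv2
im=cv2.imread("pics/side0.png")[170:270,190:360];im2=cv2.imread("pics/top0.png")[210:300,250:350]
a=cv2.resize(im,(765,450//1*1-150+0),interpolation=cv2.INTER_CUBIC);b=cv2.resize(im2,(333,300),interpolation=cv2.INTER_CUBIC)
w=cv2.resize(cv2.imread("pics/top0.png")[235:275,400:445],(337,300),interpolation=cv2.INTER_CUBIC)
import numpy as np
out=np.zeros((600,765,3),np.uint8);out[:300]=a;out[300:,:333]=b;out[300:,333:670]=w
cv2.imwrite("pics/crop0.png",out)
E
```

```text
top table -0.0007563075561537963
wheel z>9mm (array([ 0.5353, -0.2551]), 0.0352, 540, array([ 0.5352, -0.2544]), array([0.0104, 0.0167, 0.0356, 0.0397])) boss (array([ 0.5349, -0.255 ]), 0.0118, 80, array([ 0.5346, -0.2544]), array([0.0266, 0.0347, 0.0379, 0.0397]))
cap (array([0.4722, 0.268 ]), 0.0121, 88, array([0.4721, 0.268 ]), array([0.0329, 0.0352, 0.0377, 0.0387]))
 captop (array([0.4722, 0.268 ]), 0.0121, 87, array([0.4721, 0.268 ]), array([0.033 , 0.0354, 0.0377, 0.0387]))
yel (array([0.5466, 0.0442]), 0.0418, 550, array([0.5467, 0.0443]), array([0.0259, 0.0293, 0.0325, 0.0359]))
axle (array([0.5471, 0.043 ]), 0.0053, 19, array([0.5453, 0.0431]), array([0.058 , 0.0968, 0.108 , 0.1089]))
[[0.5475, 0.0438, 0.1089], [0.5455, 0.046, 0.1079], [0.5456, 0.0439, 0.1069], [0.5457, 0.0419, 0.1047], [0.5437, 0.0442, 0.104], [0.5482, 0.0465, 0.1011], [0.5439, 0.0423, 0.1004], [0.5441, 0.0467, 0.0989], [0.5484, 0.0424, 0.0984], [0.5463, 0.0404, 0.0968], [0.5423, 0.0449, 0.094], [0.5424, 0.0429, 0.0922]]
base ((546.2572021484375, 44.43989944458008), (100.17221069335938, 130.13096618652344
[... 968 characters left out ...]
  , 0.1048, 0.1088]))
[[0.5476, 0.0389, 0.1088], [0.5454, 0.0402, 0.108], [0.546, 0.0469, 0.1055], [0.5449, 0.0367, 0.1048], [0.5453, 0.0406, 0.1046], [0.5477, 0.0403, 0.1046], [0.5474, 0.0384, 0.1031], [0.5426, 0.0383, 0.1007], [0.545, 0.0387, 0.1001], [0.5431, 0.0433, 0.0996], [0.5424, 0.0371, 0.0987], [0.5471, 0.0368, 0.0983]]
base ((545.7686157226562, 41.53385543823242), (106.60411071777344, 130.5907745361328), 66.69851684570312)
campos [ 0.46696074 -0.92159793  0.90298996]
sp (array([0.6824, 0.2776]), 0.059, 362, array([0.6911, 0.2787]), array([0.0053, 0.0152, 0.0329, 0.0377]))
board (array([0.3369, 0.3769]), 0.0646, 121, array([0.3324, 0.3969]), array([0.0042, 0.0052, 0.0074, 0.0113]))
```

View pics/crop0.png

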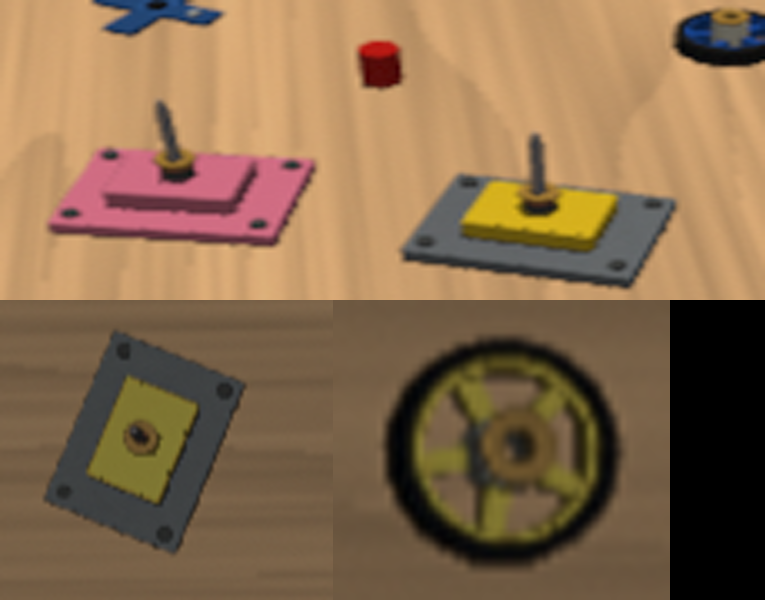

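The crop shows the wheel boss-up and upright, and the cap mouth down. The grey and yellow stand is the real one. I'll move above the wheel with the fingers closed, so I can touch the bush and measure its height.

move_arm(translation=[[1.8,-5.6,0],[1.8,-5.6,0],[1.8,-5.6,0],[1.8,-5.6,0],[1.8,-5.6,0]], rotation=[[0,0,0.067],[0,0,0.067],[0,0,0.067],[0,0,0.067],[0,0,0.067]], claw=[1,1,1,1,1])

```text
clock: 1.23
position: [0.3042, 0.3322, 0.2114]
eef_rot: [3.141, 0.001, -3.139]
contact_force: [0.6, -0.1, -0.3]
opening: -0.001
grasp_force: 0.0
```

move_arm(translation=[[2.2,-5.6,0],[2.2,-5.6,0],[2.2,-5.6,0],[2.2,-5.6,0],[2.2,-5.6,0]], rotation=[[0,0,0],[0,0,0],[0,0,0],[0,0,0],[0,0,0]], claw=[1,1,1,1,1])

```text
clock: 1.85
position: [0.4143, 0.0522, 0.2116]
eef_rot: [3.141, 0.001, -3.141]
contact_force: [1.2, 0.4, 0.1]
opening: -0.002
grasp_force: 0.0
```

move_arm(translation=[[2.5,-5.6,0],[2.5,-5.6,0],[2.5,-5.6,-3],[2.5,-5.6,-4],[2.5,-5.6,-3]], rotation=[[0,0,0],[0,0,0],[0,0,0],[0,0,0],[0,0,0]], claw=[1,1,1,1,1])

```text
clock: 2.48
position: [0.5313, -0.2095, 0.1208]
eef_rot: [3.141, 0.0, -3.14]
contact_force: [1.3, 0.1, 0.6]
opening: -0.001
grasp_force: 0.0
```

move_arm(translation=[[0.2,-2.4,-1],[0.2,-2.4,-3],[0,0,-1],[0,0,0],[0,0,0]], rotation=[[0,0,0],[0,0,0],[0,0,0],[0,0,0],[0,0,0]], claw=[1,1,1,1,1])

```text
clock: 3.1
position: [0.5356, -0.2553, 0.073]
eef_rot: [3.141, 0.001, -3.14]
contact_force: [-0.7, 0.2, 1.1]
opening: -0.001
grasp_force: 0.0
```

move_arm(translation=[[0,0,-2],[0,0,-1],[0,0,0],[0,0,0],[0,0,0]], rotation=[[0,0,0],[0,0,0],[0,0,0],[0,0,0],[0,0,0]], claw=[1,1,1,1,1])

```text
clock: 3.72
position: [0.535, -0.2566, 0.0424]
eef_rot: [-3.141, 0.001, -3.141]
contact_force: [-0.5, -0.5, 0.0]
opening: 0.001
grasp_force: 0.0
```

move_arm(translation=[[0,0,-0.1],[0,0,-0.1],[0,0,-0.1],[0,0,0],[0,0,0]], rotation=[[0,0,0],[0,0,0],[0,0,0],[0,0,0],[0,0,0]], claw=[1,1,1,1,1])

```text
clock: 4.35
position: [0.5347, -0.2564, 0.039]
eef_rot: [3.142, -0.0, -3.141]
contact_force: [-0.7, -0.3, 0.6]
opening: -0.002
grasp_force: 0.0
```

move_arm(translation=[[0,0,-0.1],[0,0,-0.05],[0,0,0],[0,0,0],[0,0,0]], rotation=[[0,0,0],[0,0,0],[0,0,0],[0,0,0],[0,0,0]], claw=[1,1,1,1,1])

```text
clock: 4.97
position: [0.5347, -0.2564, 0.0375]
eef_rot: [-3.142, 0.0, -3.141]
contact_force: [0.4, -0.9, 0.5]
opening: -0.001
grasp_force: 0.0
```

move_arm(translation=[[0,0,-0.1],[0,0,-0.05],[0,0,0],[0,0,0],[0,0,0]], rotation=[[0,0,0],[0,0,0],[0,0,0],[0,0,0],[0,0,0]], claw=[1,1,1,1,1])

```text
clock: 5.6
position: [0.5347, -0.2565, 0.036]
eef_rot: [-3.142, 0.0, -3.141]
contact_force: [-0.2, 0.6, -0.7]
opening: -0.0
grasp_force: 0.0
```

move_arm(translation=[[0,0,-0.05],[0,0,-0.05],[0,0,0],[0,0,0],[0,0,0]], rotation=[[0,0,0],[0,0,0],[0,0,0],[0,0,0],[0,0,0]], claw=[1,1,1,1,1])

```text
clock: 6.22
position: [0.5347, -0.2564, 0.035]
eef_rot: [3.142, 0.0, -3.141]
contact_force: [-0.2, 0.5, 0.1]
opening: -0.003
grasp_force: 0.0
```

move_arm(translation=[[0,0,-0.05],[0,0,-0.05],[0,0,0],[0,0,0],[0,0,0]], rotation=[[0,0,0],[0,0,0],[0,0,0],[0,0,0],[0,0,0]], claw=[1,1,1,1,1])

```text
clock: 6.85
position: [0.5347, -0.2564, 0.0341]
eef_rot: [3.142, 0.0, -3.141]
contact_force: [0.3, -0.1, -0.2]
opening: 0.001
grasp_force: 0.0
```

```bash
python3 - <<'E'
import numpy as np
for n,c in(("top",(.535,-.255)),("side",(.5345,-.2587)),):
    P=np.load(n+"0.npy");r=np.hypot(P[...,0]-c[0],P[...,1]-c[1]);z=P[...,2]
    print(n,np.round(np.sort(z[(r>.005)&(r<.011)])*1000,1).tolist())
    P2=np.abs(z[(r>.05)&(r<.08)]);print(np.nanmedian(z[(r>.05)&(r<.08)]))
E
```

```text
top [-4.7, 0.5, 1.6, 4.4, 4.6, 6.8, 8.8, 9.8, 13.4, 13.8, 16.8, 21.7, 24.3, 25.3, 26.6, 26.6, 27.9, 31.4, 31.6, 31.8, 32.0, 32.1, 32.5, 32.7, 32.7, 32.7, 33.1, 33.3, 33.3, 33.6, 33.7, 33.9, 33.9, 34.0, 34.3, 34.3, 34.3, 34.4, 34.5, 34.6, 34.6, 34.7, 34.7, 34.8, 34.8, 35.0, 35.1, 35.1, 35.1, 35.3, 35.3, 35.4, 35.6, 35.6, 35.7, 35.7, 35.8, 35.9, 36.1, 36.2, 36.2, 36.3, 36.3, 36.5, 36.7, 36.8, 36.9, 37.1, 37.1, 37.2, 37.3, 37.5, 37.6, 37.6, 37.8, 37.9, 38.1, 38.2, 38.6, 39.7]
-0.0008993584693521539
side [-2.0, -0.2, -0.1, 0.7, 1.1, 1.2, 3.0, 4.2, 5.5, 5.7, 5.9, 7.0, 8.3, 9.4, 11.1, 11.3, 11.7, 11.8, 13.0, 13.2, 13.3, 13.5, 14.2, 14.8, 15.1, 15.6, 16.4, 16.6, 17.9, 18.4, 18.6, 18.9, 18.9, 18.9, 19.1, 20.1, 21.3, 22.7, 22.7, 22.9, 23.4, 23.9, 24.0, 24.1, 24.3, 24.5, 25.0, 25.2, 25.2, 25.2, 25.4, 25.6, 25.9, 26.0, 26.5, 26.9, 26.9, 27.2, 27.3, 27.5, 27.8, 28.0, 28.2, 28.2, 28.9, 29.1, 29.2, 29.4, 29.4, 29.8, 30.2, 30.5, 30.7, 31.1, 31.2, 31.8, 32.1, 32.1, 32.2, 32.4, 32.9, 32.9, 33.0, 33.7, 33.7, 33.9, 33.9, 34.0, 34.0, 34.1, 34.1, 34.2, 34.2, 34.3, 34.4, 34.4, 34.5, 34.5, 34.5, 34.5, 34.6, 34.7, 34.8, 34.9, 35.1, 35.2, 35.2, 35.2, 35.3, 35.4, 35.4, 35.5, 35.6, 35.6, 35.6, 35.7, 35.7, 35.8, 35.9, 36.0, 36.0, 36.0, 36.2, 36.2, 36.2, 36.3, 36.3, 36.4, 36.6, 36.6, 36.6, 36.7, 36.7, 36.9, 36.9, 37.0, 37.0, 37.4, 37.6, 37.7]
-0.0006565742797359931
```

move_arm(translation=[[0,0,-0.05],[0,0,-0.05],[0,0,0],[0,0,0],[0,0,0]], rotation=[[0,0,0],[0,0,0],[0,0,0],[0,0,0],[0,0,0]], claw=[1,1,1,1,1])

```text
clock: 7.48
position: [0.5347, -0.2564, 0.0331]
eef_rot: [-3.142, 0.0, -3.141]
contact_force: [-0.1, -0.1, -0.0]
opening: 0.002
grasp_force: 0.0
```

move_arm(translation=[[0,0,-0.1],[0,0,0],[0,0,-0.1],[0,0,0],[0,0,0]], rotation=[[0,0,0],[0,0,0],[0,0,0],[0,0,0],[0,0,0]], claw=[1,1,1,1,1])

```text
clock: 8.1
position: [0.5347, -0.2564, 0.031]
eef_rot: [3.142, 0.0, -3.141]
contact_force: [-0.3, 0.2, -0.6]
opening: -0.001
grasp_force: 0.0
```

```bash
python3 - <<'E'
from h import *
a=cloud("side")[0][300:390,270:370];b=cloud("top")[0][210:300,370:470]
cv2.imwrite("pics/touch.png",cv2.resize(np.hstack([a,b]),(800,360),interpolation=cv2.INTER_CUBIC))
E
```

```text
(no output)
```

View pics/touch.png

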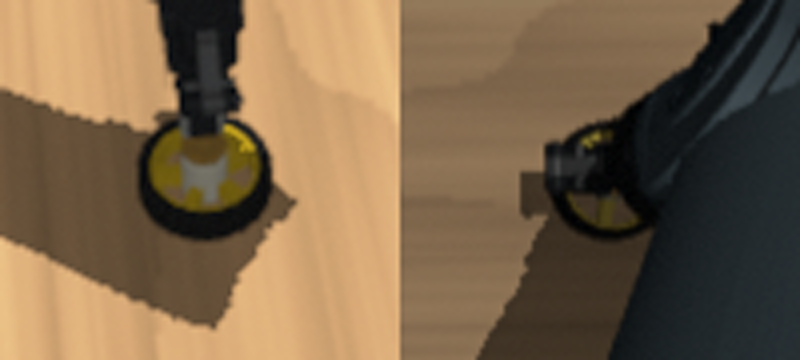

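```bash
python3 - <<'E'
from h import *
for n in("side","top"):
    im,P=cloud(n);x,y,z=P[...,0],P[...,1],P[...,2]
    m=(abs(x-.535)<.1)&(abs(y+.256)<.1)
    for lo in np.arange(.022,.14,.012):
        q=P[m&(z>=lo)&(z<lo+.012)]
        if len(q)>5: print(n,round(lo*1000),len(q),np.round(np.percentile(q[:,:2],[5,50,95],axis=0)*1000).tolist())
E
```

```text
side 22 68 [[525.0, -270.0], [535.0, -264.0], [545.0, -252.0]]
side 34 38 [[525.0, -268.0], [533.0, -261.0], [545.0, -254.0]]
side 46 9 [[523.0, -266.0], [526.0, -265.0], [544.0, -261.0]]
side 58 37 [[523.0, -273.0], [532.0, -270.0], [544.0, -263.0]]
side 70 13 [[526.0, -275.0], [534.0, -273.0], [540.0, -268.0]]
side 94 17 [[521.0, -284.0], [525.0, -272.0], [534.0, -266.0]]
side 106 28 [[520.0, -296.0], [525.0, -274.0], [548.0, -273.0]]
side 118 34 [[517.0, -285.0], [525.0, -275.0], [550.0, -272.0]]
side 130 83 [[519.0, -321.0], [529.0, -305.0], [548.0, -276.0]]
top 106 13 [[521.0, -235.0], [522.0, -229.0], [525.0, -219.0]]
top 118 16 [[522.0, -224.0], [526.0, -220.0], [544.0, -213.0]]
top 130 47 [[523.0, -214.0], [530.0, -207.0], [546.0, -196.0]]
```

move_arm(translation=[[0,0,-0.1],[0,0,-0.1],[0,0,-0.1],[0,0,0],[0,0,0]], rotation=[[0,0,0],[0,0,0],[0,0,0],[0,0,0],[0,0,0]], claw=[1,1,1,1,1])

```text
clock: 8.93
position: [0.5347, -0.2564, 0.028]
eef_rot: [-3.142, 0.0, -3.141]
contact_force: [0.2, 0.4, 0.8]
opening: 0.003
grasp_force: 0.0
```

move_arm(translation=[[0,0.05,2],[0,0,2],[0,0,0],[0,0,0],[0,0,-2]], rotation=[[0,0,0],[0,0,0],[0,0,0],[0,0,0],[0,0,0]], claw=[1,0,0,0,0], grip_force=20)

```text
clock: 9.55
position: [0.5356, -0.2563, 0.0481]
eef_rot: [-3.141, 0.002, -3.141]
contact_force: [-1.0, 0.1, -0.7]
opening: 0.847
grasp_force: 0.0
```

move_arm(translation=[[0,0,-2],[0,0,-1],[0,0,0],[0,0,0],[0,0,0]], rotation=[[0,0,0],[0,0,0],[0,0,0],[0,0,0],[0,0,0]], claw=[0,0,0,0.5,0.6])

```text
clock: 10.18
position: [0.5352, -0.2562, 0.0186]
eef_rot: [-3.141, 0.001, -3.141]
contact_force: [-0.6, 0.8, 0.7]
opening: 0.606
grasp_force: 0.0
```

move_arm(translation=[[0,0,0],[0,0,0],[0,0,0],[0,0,0],[0,0,0]], rotation=[[0,0,0],[0,0,0],[0,0,0],[0,0,0],[0,0,0]], claw=[0.7,0.8,1,1,1])

```text
clock: 10.8
position: [0.5347, -0.2559, 0.018]
eef_rot: [3.142, -0.0, -3.141]
contact_force: [0.9, 0.6, -0.5]
opening: 0.001
grasp_force: 0.0
```

```bash
python3 - <<'E'
from h import *
a=cloud("side")[0][290:380,270:370];b=cloud("top")[0][210:300,370:470]
cv2.imwrite("pics/grip.png",cv2.resize(np.hstack([a,b]),(800,360),interpolation=cv2.INTER_CUBIC))
print(manip.observe()["contact_force"],manip.observe()["ft_torque"])
E
```

```text
[0.24487243 0.85619547 0.69740658] [ 0.01773662 -0.05479307  0.05214478]
```

View pics/grip.png

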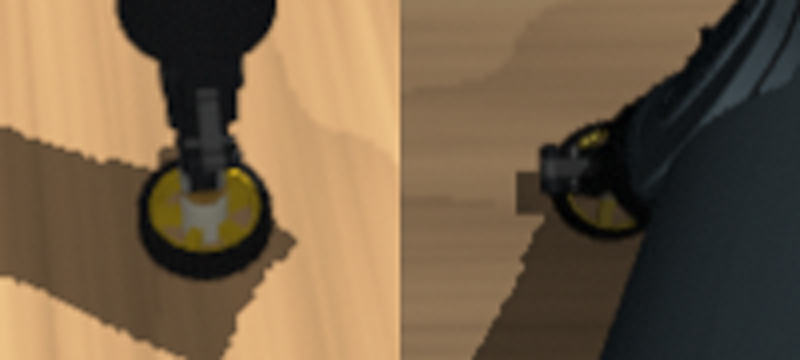

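```bash
python3 - <<'E'
from h import *
im,P=cloud("side");x,y,z=P[...,0],P[...,1],P[...,2]
g=im.astype(int)
for v in range(318,345):
    row=[]
    for u in range(310,332,2):
        row.append("%3d/%4d"%(z[v,u]*1000,y[v,u]*1000) if np.isfinite(z[v,u]) else "  -    ")
    print(v," ".join(row), g[v,320].tolist())
E
```

```text
318  -3/-177 116/-276 108/-269 139/-296 144/-300 142/-299 142/-299 142/-300 112/-276 108/-273   1/-187 [50, 49, 49]
319  -1/-181 113/-275 108/-272 126/-288 141/-300 139/-299 142/-302 125/-288 108/-275 104/-273  -1/-187 [50, 50, 50]
320  -4/-181 110/-275 108/-274 106/-273 116/-282 139/-301 140/-302 105/-274 104/-274 103/-274   0/-191 [49, 49, 48]
321  -1/-186 107/-276 105/-274 104/-274 104/-274 138/-303 140/-305 137/-303  98/-272   2/-195   0/-193 [49, 49, 49]
322   0/-190 101/-273 102/-274  99/-272  89/-265 138/-305 134/-303 134/-302  99/-275  -1/-194  -1/-195 [48, 47, 47]
323  -2/-191   0/-193  97/-273  96/-272  90/-268 137/-306 134/-305 136/-307  95/-274   0/-199   0/-199 [47, 46, 46]
324  -2/-193   0/-196  94/-273  91/-271  93/-273 138/-309 135/-308 135/-308 124/-300   0/-200  -1/-201 [47, 47, 47]
325   1/-199   0/-199  88/-270 124/-300 124/-300 137/-311 133/-308 134/-310 125/-303 124/-303   1/-206 [49, 48, 48]
326   0/-201  -1/-200  88/-272 126/-303 122/-301 131/-308 133/-311 133/-311 123/-304 129/-309  -3/-204 [45, 44, 43]
327   2/-206  -1/-203  86/-273 121/-302 132/-311 131/-31
[... 1340 characters left out ...]
  6/-240  -3/-233   0/-236  36/-265  35/-264  36/-266  32/-264  35/-266  12/-249  13/-251  12/-250 [28, 64, 85]
340   4/-241  -1/-237  -1/-238  29/-262  33/-265  32/-266  33/-266  32/-267  21/-259  11/-252   8/-250 [34, 69, 90]
341  13/-251  13/-251   0/-242  29/-264  32/-267  33/-268  28/-265  25/-264  21/-261   8/-252   6/-251 [77, 95, 103]
342  12/-252  12/-253  10/-252  23/-262  28/-267  25/-265  29/-268  26/-267   -       7/-254  -5/-245 [103, 114, 117]
343  13/-255  10/-254  12/-256  21/-263  25/-267  27/-269  24/-267  22/-266  15/-261   3/-253   3/-254 [102, 113, 116]
344  10/-256  13/-259  10/-257  18/-263  20/-266  24/-269  20/-267  19/-267  10/-261   1/-254   0/-253 [101, 112, 115]
```

move_arm(translation=[[0,0,-0.1],[0,0,-0.1],[0,0,-0.1],[0,0,0],[0,0,0]], rotation=[[0,0,0],[0,0,0],[0,0,0],[0,0,0],[0,0,0]], claw=[1,1,1,1,1])

```text
clock: 11.58
position: [0.5347, -0.2559, 0.0155]
eef_rot: [3.141, 0.0, -3.141]
contact_force: [-2.7, 1.7, 6.8]
opening: -0.0
grasp_force: 3.3
```

```bash
python3 - <<'E'
from h import *
print(manip.grasp_offset,manip.observe())
E
```

```text
0.0187 {'clock': 11.575, 'qpos': array([ 0.15780425,  0.72979604,  0.29255731,  1.81644441, -0.32701848,
        0.64286775,  2.21468116]), 'joint_velocities': array([ 0.00063173, -0.00171525, -0.00029656, -0.00105865,  0.000544  ,
        0.00080765, -0.00122231]), 'tau': array([ 1.00078471e-01, -5.43556631e+01,  6.55230850e+00, -1.66154909e+01,
       -4.64578823e-02, -7.19057713e-01,  6.29956994e-04]), 'position': array([ 0.53466567, -0.25593573,  0.01554909]), 'eef_rot': array([ 3.14129101e+00,  3.35420962e-05, -3.14145109e+00]), 'contact_force': array([-2.66954789,  1.70608761,  6.8281665 ]), 'ft_torque': array([0.2642045 , 0.41223031, 0.08290785]), 'grasp_force': 3.2889291321998826, 'opening': -0.00010421074600758494}
```

move_arm(translation=[[0,0,2.5],[0,0,1.5],[0,0,0],[0,0,0],[0,0,-2]], rotation=[[0,0,0],[0,0,0],[0,0,0],[0,0,0],[0,0,0]], claw=[1,0,0,0,0], grip_force=20)

```text
clock: 12.2
position: [0.5355, -0.2562, 0.0347]
eef_rot: [-3.141, 0.002, -3.141]
contact_force: [-0.0, -0.2, -0.4]
opening: 0.847
grasp_force: 0.0
```

move_arm(translation=[[0,0,-2],[0,0,-1],[0,0,-0.5],[0,0,0],[0,0,0]], rotation=[[0,0,0],[0,0,0],[0,0,0],[0,0,0],[0,0,0]], claw=[0,0,0,0.4,0.5])

```text
clock: 12.82
position: [0.5351, -0.2562, 0.0005]
eef_rot: [-3.141, 0.001, -3.141]
contact_force: [0.0, 0.1, 0.6]
opening: 0.607
grasp_force: 0.0
```

move_arm(translation=[[0,0,0],[0,0,0],[0,0,0],[0,0,0],[0,0,0]], rotation=[[0,0,0],[0,0,0],[0,0,0],[0,0,0],[0,0,0]], claw=[0.6,0.7,0.8,0.9,1])

```text
clock: 13.45
position: [0.5349, -0.256, 0.0004]
eef_rot: [3.142, 0.0, -3.141]
contact_force: [-1.6, -0.2, 5.2]
opening: 0.26
grasp_force: 20.1
```

move_arm(translation=[[0,0,1],[0,0,3],[0,0,5],[0,0,5],[0,3,0]], rotation=[[0,0,0],[0,0,0],[0,0,0],[0,0,0],[0,0,0]], claw=[1,1,1,1,1], grip_force=40)

```text
clock: 14.08
position: [0.5369, -0.2299, 0.1447]
eef_rot: [-3.137, 0.008, 3.137]
contact_force: [-0.8, 0.4, -1.8]
opening: 0.251
grasp_force: 39.3
```

move_arm(translation=[[0.2,5.5,0],[0.2,5.5,0],[0.2,5.5,0],[0.2,5.5,0],[0.3,4.9,0]], rotation=[[0,0,0],[0,0,0],[0,0,0],[0,0,0],[0,0,0]], claw=[1,1,1,1,1])

```text
clock: 14.7
position: [0.5454, 0.0452, 0.1403]
eef_rot: [3.141, 0.0, -3.141]
contact_force: [1.2, -0.2, -0.5]
opening: 0.254
grasp_force: 39.3
```

move_arm(translation=[[0,0,0],[0,0,0],[0,0,0],[0,0,0],[0,0,0]], rotation=[[0,0,0],[0,0,0],[0,0,0],[0,0,0],[0,0,0]], claw=[1,1,1,1,1])

```text
clock: 15.32
position: [0.5457, 0.0424, 0.14]
eef_rot: [-3.141, 0.0, 3.141]
contact_force: [-0.4, -0.2, -0.3]
opening: 0.256
grasp_force: 39.3
```

```bash
python3 - <<'E'
from h import *
A,P=cloud("side");B,Q=cloud("top");np.save("side1.npy",P);np.save("top1.npy",Q)
cv2.imwrite("pics/s1full.png",A);cv2.imwrite("pics/t1full.png",B)
a=A[140:270,240:385];b=B[190:320,230:375]
cv2.imwrite("pics/over.png",cv2.resize(np.hstack([a,b]),(800,360),interpolation=cv2.INTER_CUBIC))
E
```

```text
(no output)
```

View pics/over.png

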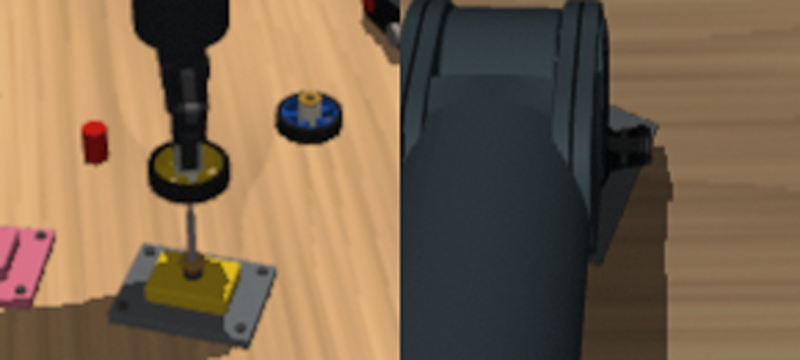

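```bash
cat >> h.py <<'E'
from scipy.optimize import least_squares
def rimfit(P,c,z0,R=.035):
    x,y,z=P[...,0],P[...,1],P[...,2]
    m=(np.hypot(x-c[0],y-c[1])<.045)&(z>z0-.001)&(z<z0+.021)
    q=P[m]
    # outer silhouette: farthest point per angle bin
    a=np.arctan2(q[:,1]-c[1],q[:,0]-c[0]);r=np.hypot(q[:,0]-c[0],q[:,1]-c[1])
    o=[q[i] for b in range(36) for i in [np.argmax(np.where((a//(np.pi/18)).astype(int)+18==b,r,-1))] if ((a//(np.pi/18)).astype(int)+18==b).any()]
    o=np.array(o)
    f=least_squares(lambda p:np.hypot(o[:,0]-p[0],o[:,1]-p[1])-R,[c[0],c[1]],loss="soft_l1",f_scale=.001)
    return f.x,len(q),np.percentile(q[:,2],[2,50,98])
E
python3 - <<'E'
from h import *
S0=np.load("side0.npy");S1=np.load("side1.npy");T0=np.load("top0.npy")
print("side bench",rimfit(S0,(.535,-.258),.0)); print("top bench",rimfit(T0,(.535,-.255),.0))
print("side held",rimfit(S1,(.545,.040),.14))
im=cv2.imread("pics/s1full.png")
# image columns: wheel silhouette and axle
z=S1[...,2];d=(np.hypot(S1[...,0]-.545,S1[...,1]-.04)<.06)
for v in range(190,245,2):
    m=d[v]&(z[v]>.052); u=np.where(m)[0]
    if len(u): print(v,u.min(),u.max(),(u.min()+u.max())/2, np.round(np.nanmedian(S1[v,u],0),4).tolist())
E
```

```text
side bench (array([ 0.53561187, -0.26075884]), 937, array([-0.0008244 ,  0.01215977,  0.01982785]))
top bench (array([ 0.53487238, -0.25498151]), 802, array([-0.00085266,  0.01164687,  0.01995128]))
side held (array([0.54571482, 0.03755328]), 471, array([0.14070106, 0.1526552 , 0.15943805]))
190 302 313 307.5 [0.5433, -0.0031, 0.2132]
192 299 317 308.0 [0.5455, 0.0241, 0.1867]
194 296 320 308.0 [0.5454, 0.054, 0.1567]
196 294 321 307.5 [0.5441, 0.0495, 0.1569]
198 293 322 307.5 [0.5441, 0.0444, 0.1558]
200 293 322 307.5 [0.544, 0.0377, 0.1565]
202 293 322 307.5 [0.5406, 0.0296, 0.156]
204 293 322 307.5 [0.5445, 0.026, 0.1524]
206 293 322 307.5 [0.5431, 0.0154, 0.1554]
208 294 321 307.5 [0.542, 0.0096, 0.1536]
210 296 319 307.5 [0.5419, 0.0085, 0.1498]
212 299 316 307.5 [0.5416, 0.0078, 0.1443]
214 308 308 308.0 [0.5427, 0.0055, 0.1396]
216 308 309 308.5 [0.5466, 0.0415, 0.1038]
218 307 309 308.0 [0.545, 0.0394, 0.0995]
220 307 309 308.0 [0.5449, 0.0398, 0.093]
222 307 310 308.5 [0.5457, 0.0399, 0.0868]
224 307 310 308.5 [0.5454, 0.0384, 0.0818]
226 307 310 308.5 [0.5455, 0.0411, 0.0731]
228 308 310 309.0 [0.5461, 0.0415, 0.0665]
230 308 310 309.0 [0.546, 0.0373, 0.0635]
232 308 310 309.0 [0.546, 0.0402, 0.0546]
```

move_arm(translation=[[0.05,0.1,-1.5],[0,0,-1.2],[0,0,-0.4],[0,0,-0.4],[0,0,-0.4]], rotation=[[0,0,0],[0,0,0],[0,0,0],[0,0,0],[0,0,0]], claw=[1,1,1,1,1])

```text
clock: 16.05
position: [0.5464, 0.044, 0.1009]
eef_rot: [3.142, 0.0, -3.141]
contact_force: [0.1, -0.7, -1.0]
opening: 0.255
grasp_force: 39.3
```

move_arm(translation=[[0,0,-0.3],[0,0,-0.3],[0,0,-0.3],[0,0,0],[0,0,0]], rotation=[[0,0,0],[0,0,0],[0,0,0],[0,0,0],[0,0,0]], claw=[1,1,1,1,1])

```text
clock: 16.68
position: [0.5463, 0.044, 0.0921]
eef_rot: [3.142, 0.0, -3.141]
contact_force: [0.0, 0.6, -0.6]
opening: 0.251
grasp_force: 39.3
```

move_arm(translation=[[0,0,-0.8],[0,0,-0.8],[0,0.1,0],[0,0.05,0],[0,0,0]], rotation=[[0,0,0],[0,0,0],[0,0,0],[0,0,0],[0,0,0]], claw=[1,1,1,1,1])

```text
clock: 17.3
position: [0.5464, 0.0457, 0.0762]
eef_rot: [3.142, 0.0, -3.141]
contact_force: [0.2, 0.8, -0.3]
opening: 0.255
grasp_force: 39.3
```

move_arm(translation=[[0,-0.1,0],[0,-0.1,0],[0,-0.1,0],[0,0,0],[0,0,0]], rotation=[[0,0,0],[0,0,0],[0,0,0],[0,0,0],[0,0,0]], claw=[1,1,1,1,1])

```text
clock: 17.92
position: [0.5463, 0.0432, 0.0761]
eef_rot: [3.141, 0.0, -3.141]
contact_force: [-0.6, 3.6, -0.3]
opening: 0.255
grasp_force: 39.4
```

move_arm(translation=[[0,0.15,0],[0,0.15,0],[0,0.1,0],[0,0,0],[0,0,0]], rotation=[[0,0,0],[0,0,0],[0,0,0],[0,0,0],[0,0,0]], claw=[1,1,1,1,1])

```text
clock: 18.55
position: [0.5461, 0.0462, 0.076]
eef_rot: [-3.141, -0.0, 3.142]
contact_force: [-0.3, -1.5, -1.3]
opening: 0.255
grasp_force: 39.4
```

move_arm(translation=[[0.1,-0.17,0],[0.1,0,0],[0,0,0],[0,0,0],[0,0,0]], rotation=[[0,0,0],[0,0,0],[0,0,0],[0,0,0],[0,0,0]], claw=[1,1,1,1,1])

```text
clock: 19.18
position: [0.5474, 0.0449, 0.0758]
eef_rot: [-3.142, -0.002, -3.141]
contact_force: [-4.8, 0.4, 1.7]
opening: 0.252
grasp_force: 39.6
```

move_arm(translation=[[-0.2,0,0],[-0.15,0,0],[0,0,0],[0,0,0],[0,0,0]], rotation=[[0,0,0],[0,0,0],[0,0,0],[0,0,0],[0,0,0]], claw=[1,1,1,1,1])

```text
clock: 19.8
position: [0.5449, 0.0449, 0.0761]
eef_rot: [3.142, 0.0, -3.141]
contact_force: [-0.2, -0.7, -0.4]
opening: 0.252
grasp_force: 39.4
```

move_arm(translation=[[0.1,0,-0.7],[0,0,-0.7],[0,0,-0.7],[0,0,-0.4],[0,0,0]], rotation=[[0,0,0],[0,0,0],[0,0,0],[0,0,0],[0,0,0]], claw=[1,1,1,1,1])

```text
clock: 20.42
position: [0.5454, 0.0448, 0.0506]
eef_rot: [-3.141, -0.001, -3.141]
contact_force: [-0.9, 0.0, -0.7]
opening: 0.253
grasp_force: 39.4
```

move_arm(translation=[[0,0,-0.1],[0,0,-0.05],[0,0,-0.05],[0,0,0],[0,0,0]], rotation=[[0,0,0],[0,0,0],[0,0,0],[0,0,0],[0,0,0]], claw=[1,1,1,1,1])

```text
clock: 21.05
position: [0.5458, 0.0449, 0.0491]
eef_rot: [3.142, 0.0, -3.141]
contact_force: [0.9, 0.7, -0.9]
opening: 0.253
grasp_force: 39.4
```

move_arm(translation=[[0,0,0],[0,0,0],[0,0,0],[0,0,2],[0,0,5]], rotation=[[0,0,0],[0,0,0],[0,0,0],[0,0,0],[0,0,0]], claw=[0.3,0,0,0,0], grip_force=20)

```text
clock: 21.68
position: [0.5438, 0.0447, 0.118]
eef_rot: [-3.141, -0.005, -3.141]
contact_force: [0.7, 0.3, 0.1]
opening: 1.0
grasp_force: 0.0
```

move_arm(translation=[[0,0,2],[-1.9,5.6,0],[-1.9,5.6,0],[-1.9,5.6,0],[-1.7,5.5,0]], rotation=[[0,0,0],[0,0,0],[0,0,0],[0,0,0],[0,0,0]], claw=[0,0,0,0,0])

```text
clock: 22.3
position: [0.4709, 0.2697, 0.1392]
eef_rot: [3.141, 0.0, -3.141]
contact_force: [0.9, -0.3, -0.7]
opening: 1.001
grasp_force: 0.0
```

move_arm(translation=[[0,0,-4],[0,0,-4],[0,0,-3],[0,0,0],[0,0,0]], rotation=[[0,0,0],[0,0,0],[0,0,0],[0,0,0],[0,0,0]], claw=[0,0,0,0,0])

```text
clock: 22.92
position: [0.4725, 0.2681, 0.03]
eef_rot: [3.141, 0.001, -3.142]
contact_force: [1.1, -0.1, 1.1]
opening: 1.0
grasp_force: 0.0
```

```bash
python3 - <<'E'
from h import *
A,P=cloud("side");np.save("side2.npy",P);cv2.imwrite("pics/s2full.png",A)
a=A[150:270,220:360]
cv2.imwrite("pics/cap.png",cv2.resize(a,(700,600),interpolation=cv2.INTER_CUBIC))
E
```

```text
(no output)
```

View pics/cap.png

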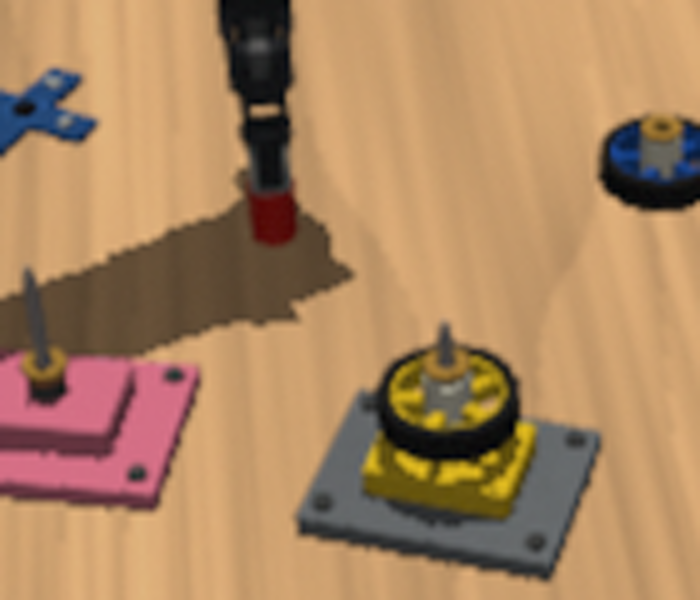

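The side view shows the wheel sitting on the seat with the axle through it, and the open gripper straddling the cap.

move_arm(translation=[[0,0,-2],[0,0,-1.4],[0,0,0],[0,0,0],[0,0,0]], rotation=[[0,0,0],[0,0,0],[0,0,0],[0,0,0],[0,0,0]], claw=[0.3,0.5,0.7,0.8,1], grip_force=20)

```text
clock: 23.6
position: [0.4721, 0.2681, -0.0044]
eef_rot: [3.141, 0.001, -3.141]
contact_force: [-0.4, 0.1, -1.0]
opening: 0.297
grasp_force: 19.9
```

move_arm(translation=[[0,0,0],[0,0,0],[0,0,0],[0,0,0],[0,0,0]], rotation=[[0,0,0],[0,0,0],[0,0,-0.18],[0,0,-0.18],[0,0,-0.18]], claw=[1,0.4,0.4,0.4,0.4])

```text
clock: 24.22
position: [0.4718, 0.268, -0.0048]
eef_rot: [3.141, 0.0, 2.596]
contact_force: [0.8, 0.8, 0.1]
opening: 0.599
grasp_force: 0.0
```

move_arm(translation=[[0,0,0],[0,0,0],[0,0,0],[0,0,0],[0,0,0]], rotation=[[0,0,-0.18],[0,0,-0.18],[0,0,-0.18],[0,0,-0.18],[0,0,-0.18]], claw=[0.4,0.4,0.4,0.4,0.4])

```text
clock: 24.85
position: [0.4717, 0.2681, -0.0049]
eef_rot: [3.141, -0.0, 1.696]
contact_force: [-0.4, 0.2, -0.8]
opening: 0.596
grasp_force: 0.0
```

move_arm(translation=[[0,0,0],[0,0,0],[0,0,0],[0,0,0],[0,0,0]], rotation=[[0,0,-0.13],[0,0,0],[0,0,0],[0,0,0],[0,0,0]], claw=[0.4,0.6,1,1,1])

```text
clock: 25.48
position: [0.4717, 0.268, -0.0049]
eef_rot: [-3.141, -0.0, 1.572]
contact_force: [-0.2, -0.3, 3.3]
opening: 0.295
grasp_force: 19.8
```

move_arm(translation=[[0,0,0],[0,0,2],[0,0,5],[0,0,6],[1.5,-4.4,0.5]], rotation=[[0,0,0],[0,0,0],[0,0,0],[0,0,0],[0,0,0]], claw=[1,1,1,1,1], grip_force=90)

```text
clock: 26.1
position: [0.4884, 0.2286, 0.1344]
eef_rot: [3.136, -0.005, 1.58]
contact_force: [0.8, -0.5, -0.4]
opening: 0.275
grasp_force: 88.5
```

move_arm(translation=[[1.5,-4.6,0],[1.5,-4.6,0],[1.5,-4.6,0],[1.43,-4.13,0],[0,0,0]], rotation=[[0,0,0],[0,0,0],[0,0,0],[0,0,0],[0,0,0]], claw=[1,1,1,1,1])

```text
clock: 26.72
position: [0.5468, 0.0397, 0.1315]
eef_rot: [3.139, 0.002, 1.565]
contact_force: [-0.3, 0.5, -0.4]
opening: 0.272
grasp_force: 88.5
```

move_arm(translation=[[0,0,0],[0,0,0],[0,0,0],[0,0,0],[0,0,0]], rotation=[[0,0,0],[0,0,0],[0,0,0],[0,0,0],[0,0,0]], claw=[1,1,1,1,1])

```text
clock: 27.35
position: [0.5459, 0.0448, 0.13]
eef_rot: [-3.141, 0.0, 1.572]
contact_force: [-0.1, 0.7, -0.7]
opening: 0.272
grasp_force: 88.5
```

```bash
python3 - <<'E'
from h import *
A,P=cloud("side");np.save("side3.npy",P);cv2.imwrite("pics/s3full.png",A)
a=A[170:260,250:370]
cv2.imwrite("pics/capover.png",cv2.resize(a,(800,600),interpolation=cv2.INTER_CUBIC))
b,g,r=[A[...,i].astype(int) for i in range(3)]
red=(r>70)&(g<50)&(b<50)
for v in range(170,232):
    u=np.arange(280,335); w=np.clip(r[v,u]-np.maximum(g[v,u],b[v,u])-20,0,60)
    if w.sum()>150: print("red",v,round((w*u).sum()/w.sum(),2),(w>30).sum(), np.round(np.nanmedian(P[v,u[w>30]],0),4) if (w>30).any() else "")
print(manip.observe()["position"])
C=manip.camera_info("side");K=np.array(C["camera_matrix"]);R=np.array(C["R"]);t=np.array(C["t"])
for X in([.546,.0447,.055],[.546,.0447,.1],[.546,.0447,.108],[.546,.0447,.125],[.546,.0447,.16]):
    p=K@(R@np.array(X)+t);print(X,p[:2]/p[2])
for v in range(205,232): print(v,A[v,302:316].mean(-1).astype(int).tolist())
E
```

```text
red 170 307.45 0 
red 171 307.04 0 
red 172 306.73 0 
red 173 307.01 0 
red 174 307.3 0 
red 175 308.82 0 
red 176 309.53 0 
red 177 309.36 0 
red 178 309.2 0 
red 179 309.07 0 
red 180 310.7 0 
red 181 311.19 0 
red 182 310.34 0 
red 183 309.43 0 
red 184 309.3 0 
red 185 309.3 0 
red 186 310.32 0 
red 187 310.59 0 
red 188 309.91 0 
red 189 307.74 0 
red 190 306.88 3 [ 0.5657  0.2827 -0.001 ]
red 191 306.8 8 [0.5475 0.0514 0.1697]
red 192 306.8 10 [0.547  0.0463 0.1707]
red 193 306.9 10 [0.5469 0.0446 0.1693]
red 194 306.78 10 [0.5463 0.0402 0.1704]
red 195 306.81 10 [0.5459 0.0356 0.1705]
red 196 306.82 10 [0.5456 0.0338 0.1694]
red 197 306.92 10 [0.5451 0.031  0.1677]
red 198 307.09 10 [0.5451 0.0314 0.1655]
red 199 307.09 9 [0.5463 0.0321 0.162 ]
red 200 307.19 9 [0.5461 0.0307 0.1599]
red 201 307.11 9 [0.5459 0.0316 0.1561]
red 202 307.15 10 [0.5447 0.0318 0.1538]
red 203 307.04 10 [0.5459 0.0316 0.1502]
red 204 307.0 10 [0.5444 0.0325 0.1473]
red 205 307.0 10 [0.5444 0.0319 0.1445]
red 206 306.98 10 [0.5442 0.0313 0.142 ]
red 207 307.03 8 [0.5442 0.0305 0.1397]
red 208 306.99 
[... 1869 characters left out ...]
0, 30, 42]
221 [27, 32, 44, 53, 54, 57, 64, 66, 60, 54, 54, 50, 87, 94]
222 [45, 53, 56, 54, 55, 58, 63, 66, 58, 54, 54, 54, 94, 100]
223 [63, 66, 59, 53, 55, 56, 61, 62, 58, 54, 56, 54, 62, 67]
224 [65, 65, 66, 59, 57, 56, 57, 56, 55, 55, 56, 75, 76, 65]
225 [65, 65, 77, 77, 67, 59, 55, 56, 56, 62, 77, 93, 85, 66]
226 [63, 66, 80, 91, 90, 84, 78, 75, 80, 87, 97, 96, 81, 65]
227 [74, 97, 99, 94, 99, 101, 99, 98, 101, 103, 99, 92, 79, 66]
228 [75, 98, 99, 92, 95, 99, 103, 105, 104, 102, 98, 92, 80, 66]
229 [67, 67, 74, 87, 96, 99, 101, 102, 102, 101, 97, 92, 79, 68]
230 [68, 68, 74, 87, 95, 99, 101, 102, 102, 100, 97, 88, 76, 76]
231 [69, 70, 75, 87, 93, 95, 99, 102, 101, 100, 92, 78, 69, 75]
```

View pics/capover.png

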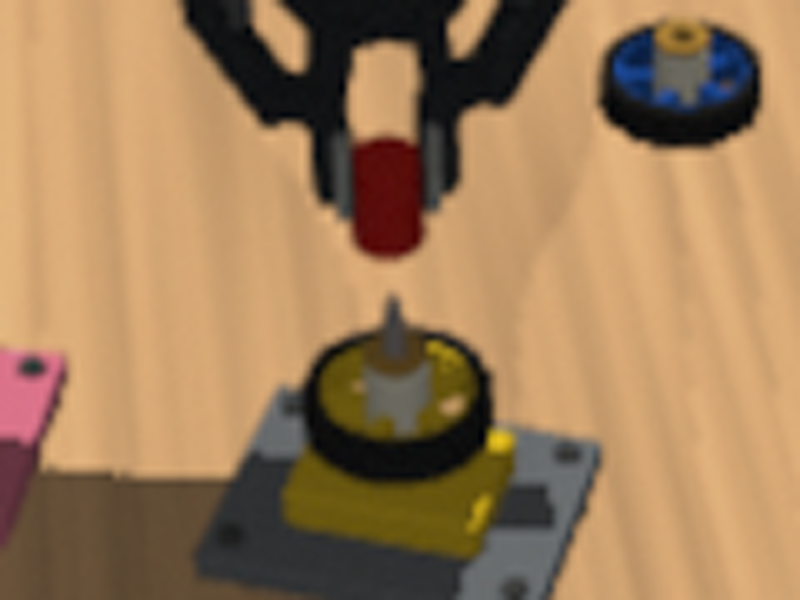

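Sub-pixel columns: axle 308.5, cap 307.75. That puts the axle about 0.7 mm further in +x than the cap, so I'll correct for it and descend.

move_arm(translation=[[0.06,0,-1],[0,0,-1],[0,0,-0.9],[0,0,0],[0,0,-0.2]], rotation=[[0,0,0],[0,0,0],[0,0,0],[0,0,0],[0,0,0]], claw=[1,1,1,1,1])

```text
clock: 28.02
position: [0.5468, 0.0444, 0.0991]
eef_rot: [3.141, 0.0, 1.572]
contact_force: [0.2, 0.0, -0.6]
opening: 0.266
grasp_force: 88.5
```

move_arm(translation=[[0,0,-0.1],[0,0,-0.1],[0,0,-0.1],[0,0,-0.1],[0,0,0]], rotation=[[0,0,0],[0,0,0],[0,0,0],[0,0,0],[0,0,0]], claw=[1,1,1,1,1])

```text
clock: 28.65
position: [0.5465, 0.0446, 0.095]
eef_rot: [-3.142, 0.0, 1.572]
contact_force: [-1.0, -0.6, -0.3]
opening: 0.271
grasp_force: 88.5
```

move_arm(translation=[[0,0,-0.1],[0,0,-0.1],[0,0,-0.1],[0,0,-0.1],[0,0,-0.1]], rotation=[[0,0,0],[0,0,0],[0,0,0],[0,0,0],[0,0,0]], claw=[1,1,1,1,1])

```text
clock: 29.28
position: [0.5469, 0.0447, 0.0902]
eef_rot: [3.141, -0.0, 1.572]
contact_force: [-0.8, 0.1, 4.6]
opening: 0.272
grasp_force: 88.9
```

move_arm(translation=[[0,0,-0.1],[0,0,-0.1],[0,0,-0.1],[0,0,-0.1],[0,0,-0.1]], rotation=[[0,0,0],[0,0,0],[0,0,0],[0,0,0],[0,0,0]], claw=[1,1,1,1,1])

```text
clock: 29.9
position: [0.5472, 0.0445, 0.0855]
eef_rot: [3.14, -0.0, 1.572]
contact_force: [-1.0, 0.9, 9.6]
opening: 0.277
grasp_force: 89.6
```

move_arm(translation=[[0,0,-0.08],[0,0,-0.08],[0,0,-0.08],[0,0,-0.08],[0,0,-0.08]], rotation=[[0,0,0],[0,0,0],[0,0,0],[0,0,0],[0,0,0]], claw=[1,1,1,1,1])

```text
clock: 30.52
position: [0.5473, 0.0442, 0.0815]
eef_rot: [3.14, 0.0, 1.572]
contact_force: [0.1, -0.7, 4.7]
opening: 0.271
grasp_force: 89.2
```

move_arm(translation=[[0,0,-0.03],[0,0,-0.03],[0,0,-0.03],[0,0,-0.03],[0,0,-0.03]], rotation=[[0,0,0],[0,0,0],[0,0,0],[0,0,0],[0,0,0]], claw=[1,1,1,1,1])

```text
clock: 31.15
position: [0.5471, 0.0442, 0.0797]
eef_rot: [3.14, 0.001, 1.572]
contact_force: [2.1, -1.2, 5.8]
opening: 0.273
grasp_force: 89.1
```

```bash
python3 - <<'E'
from h import *
A,P=cloud("side");np.save("side4.npy",P);cv2.imwrite("pics/s4full.png",A)
print(manip.observe()["contact_force"],manip.observe()["position"])
B=[cv2.imread("pics/s3full.png"),A]
out=np.hstack([cv2.resize(i[190:260,275:345],(400,400),interpolation=cv2.INTER_CUBIC) for i in B]);cv2.imwrite("pics/press.png",out)
for n in(3,4):
    P=np.load(f"side{n}.npy");x,y,z=P[...,0],P[...,1],P[...,2];m=np.hypot(x-.546,y-.04)
    t=z[(m<.036)&(m>.026)&(z>.055)&(z<.075)];print(n,"tyretop",len(t),np.percentile(t,[50,75,90]))
E
```

```text
[ 3.26964591 -1.43874281  3.61601435] [0.5470977  0.04417447 0.07967691]
3 tyretop 269 [0.06407032 0.06617776 0.06757607]
4 tyretop 256 [0.06428912 0.06607693 0.06713976]
```

View pics/press.png

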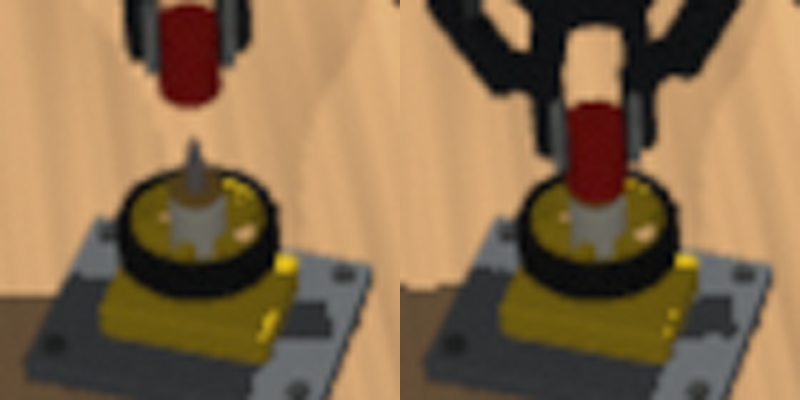

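move_arm(translation=[[0,0,-0.03],[0,0,-0.03],[0,0,-0.03],[0,0,-0.03],[0,0,-0.03]], rotation=[[0,0,0],[0,0,0],[0,0,0],[0,0,0],[0,0,0]], claw=[1,1,1,1,1])

```text
clock: 31.82
position: [0.547, 0.0442, 0.0783]
eef_rot: [3.141, 0.0, 1.572]
contact_force: [0.8, -1.7, 8.0]
opening: 0.27
grasp_force: 89.4
```

```bash
python3 - <<'E'
from h import *
f=[]
for i in range(6):
    A,P=cloud("side"); f.append(manip.observe()["contact_force"][2])
print(np.round(f,2),manip.observe()["position"]);np.save("side5.npy",P);cv2.imwrite("pics/s5full.png",A)
E
```

```text
[6.45 5.91 5.88 6.6  6.88 7.11] [0.54696582 0.04427713 0.07826188]
```

```bash
cat > sh.py <<'E'
import cv2,numpy as np,sys
g=lambda n:cv2.cvtColor(cv2.imread(f"pics/{n}full.png"),cv2.COLOR_BGR2GRAY).astype(np.float32)
def shift(a,b,v0,v1,u0,u1):
    A,B=g(a)[v0:v1,u0:u1],g(b)
    def cost(d):
        M=np.float32([[1,0,0],[0,1,d]])
        w=cv2.warpAffine(B,M,(640,480),flags=cv2.INTER_CUBIC)[v0:v1,u0:u1]; return np.abs(w-A).mean()
    ds=np.arange(-1,1.5,.05)*-1; c=[cost(d) for d in ds]; return -ds[int(np.argmin(c))],min(c)
a,b=sys.argv[1:3]
print("front of tyre",shift(a,b,231,243,297,322),"hub",shift(a,b,228,240,303,316),"base",shift(a,b,243,258,285,325))
E
for p in "s3 s4" "s4 s5" "s3 s5" ; do python3 sh.py $p; done
```

```text
front of tyre (np.float64(8.881784197001252e-16), np.float32(1.1866666)) hub (np.float64(8.881784197001252e-16), np.float32(1.1025641)) base (np.float64(8.881784197001252e-16), np.float32(1.74))
front of tyre (np.float64(0.40000000000000124), np.float32(2.7969096)) hub (np.float64(0.3500000000000012), np.float32(2.3153768)) base (np.float64(8.881784197001252e-16), np.float32(0.8616667))
front of tyre (np.float64(0.40000000000000124), np.float32(2.7589462)) hub (np.float64(0.40000000000000124), np.float32(2.2573476)) base (np.float64(8.881784197001252e-16), np.float32(1.835))
```

The tyre dropped 0.4 px, about 1.2 mm, so the seat is squeezed about 1.8 mm. That agrees with the force rise. I'll press a little more, then release.

move_arm(translation=[[0,0,-0.03],[0,0,0],[0,0,0],[0,0,0],[0,0,0]], rotation=[[0,0,0],[0,0,0],[0,0,0],[0,0,0],[0,0,0]], claw=[1,1,1,1,1])

```text
clock: 32.75
position: [0.547, 0.0443, 0.078]
eef_rot: [3.141, 0.0, 1.572]
contact_force: [1.3, -2.2, 5.6]
opening: 0.27
grasp_force: 89.3
```

move_arm(translation=[[0,0,0],[0,0,0],[0,0,0],[0,0,0],[0,0,0]], rotation=[[0,0,0],[0,0,0],[0,0,0],[0,0,0],[0,0,0]], claw=[0.6,0.4,0.2,0,0], grip_force=20)

```text
clock: 33.38
position: [0.5465, 0.0446, 0.0777]
eef_rot: [-3.141, -0.0, 1.572]
contact_force: [0.9, -0.4, -0.5]
opening: 1.0
grasp_force: 0.0
```

```bash
python3 - <<'E'
from h import *
A,P=cloud("side");cv2.imwrite("pics/s6full.png",A);s=manip.observe();print(s["position"],s["contact_force"],s["opening"],s["clock"])
E
python3 sh.py s3 s6; python3 sh.py s5 s6
```

```text
[0.54651559 0.04461852 0.07768658] [0.24323654 0.06486022 0.28186691] 0.9946073802385315 33.425
front of tyre (np.float64(0.2500000000000011), np.float32(2.636875)) hub (np.float64(0.30000000000000115), np.float32(1.9393384)) base (np.float64(0.05000000000000093), np.float32(2.0596056))
front of tyre (np.float64(-0.049999999999999156), np.float32(1.9853337)) hub (np.float64(-0.049999999999999156), np.float32(1.388675)) base (np.float64(8.881784197001252e-16), np.float32(1.02))
```

move_arm(translation=[[0,0,2],[0,0,5],[0,0,3],[-1.9,5.6,0],[-1.9,5.6,0]], rotation=[[0,0,0],[0,0,0],[0,0,0],[0,0,0],[0,0,0]], claw=[0,0,0,0,0])

```text
clock: 34.05
position: [0.5089, 0.1575, 0.1796]
eef_rot: [3.139, -0.001, 1.569]
contact_force: [1.5, 1.0, -0.1]
opening: 1.001
grasp_force: 0.0
```

move_arm(translation=[[-1.9,5.6,0],[-1.7,5.5,0],[0,0,-3],[0,0,0],[0,0,0]], rotation=[[0,0,0],[0,0,0],[0,0,0],[0,0,0],[0,0,0]], claw=[0,0,0,0,0])

```text
clock: 34.67
position: [0.4736, 0.2665, 0.1492]
eef_rot: [3.14, -0.0, 1.57]
contact_force: [0.5, -0.6, -0.0]
opening: 1.001
grasp_force: 0.0
```

```bash
python3 - <<'E'
from h import *
I=[cloud("side") for _ in range(3)]
A=np.mean([i[0] for i in I],0).astype(np.uint8);cv2.imwrite("pics/s7full.png",A)
P=np.nanmedian([i[1] for i in I],0);x,y,z=P[...,0],P[...,1],P[...,2]
r=A[...,2].astype(int);m=(np.hypot(x-.546,y-.043)<.02)&(z>.07)&(r>60)&(A[...,1]<60)
print("captop z",np.percentile(z[m],[50,80,90,97]))
# synthetic calibration: sensitivity of the estimator
import sh2 if False else None
E
sed -i 's/^import sh2.*//' /dev/null; python3 - <<'E'
E
python3 sh.py s2 s7
```

```text
File "<stdin>", line 8
    import sh2 if False else None
               ^^
SyntaxError: invalid syntax
sed: couldn't edit /dev/null: not a regular file
[ WARN:0@0.015] global loadsave.cpp:275 findDecoder imread_('pics/s7full.png'): can't open/read file: check file path/integrity
Traceback (most recent call last):
  File "sh.py", line 10, in <module>
    print("front of tyre",shift(a,b,231,243,297,322),"hub",shift(a,b,228,240,303,316),"base",shift(a,b,243,258,285,325))
                          ~~~~~^^^^^^^^^^^^^^^^^^^^^
  File "sh.py", line 4, in shift
    A,B=g(a)[v0:v1,u0:u1],g(b)
                          ~^^^
  File "sh.py", line 2, in <lambda>
    g=lambda n:cv2.cvtColor(cv2.imread(f"pics/{n}full.png"),cv2.COLOR_BGR2GRAY).astype(np.float32)
               ~~~~~~~~~~~~^^^^^^^^^^^^^^^^^^^^^^^^^^^^^^^^^^^^^^^^^^^^^^^^^^^^
cv2.error: OpenCV(4.12.0) /io/opencv/modules/imgproc/src/color.cpp:199: error: (-215:Assertion failed) !_src.empty() in function 'cvtColor'
```

```bash
python3 - <<'E'
from h import *
I=[cloud("side") for _ in range(3)]
A=np.mean([i[0] for i in I],0).astype(np.uint8);cv2.imwrite("pics/s7full.png",A)
P=np.nanmedian([i[1] for i in I],0);x,y,z=P[...,0],P[...,1],P[...,2]
r=A[...,2].astype(int);m=(np.hypot(x-.546,y-.043)<.02)&(z>.07)&(r>60)&(A[...,1]<60)
print("captop z",np.percentile(z[m],[50,80,90,97]))
cv2.imwrite("pics/end.png",np.hstack([cv2.resize(cv2.imread(f"pics/{n}full.png")[190:260,275:345],(400,400),interpolation=cv2.INTER_CUBIC) for n in("s2","s7")]))
# tyre lower edge (dark tyre -> yellow block) sub-pixel, per column
for n in("s2","s3","s5","s7"):
    G=cv2.imread(f"pics/{n}full.png")[...,2].astype(float); e=[]
    for u in range(303,317):
        c=np.interp(np.arange(232,248,.05),np.arange(480),G[:,u]); lo=c[:120].argmin(); hi=c[lo:].max(); th=(c[lo]+c[lo:lo+60].max())/2
        e.append(232+.05*(lo+np.argmax(c[lo:]>th)))
    print(n,np.round(np.median(e),2),np.round(e,1).tolist())
E
python3 sh.py s2 s7
```

```text
captop z [0.11017555 0.11878755 0.11941612 0.1200226 ]
s2 240.48 [240.5, 240.5, 240.5, 239.7, 238.8, 238.8, 241.0, 239.2, 238.8, 241.0, 241.0, 240.4, 240.5, 237.5]
s3 238.28 [240.4, 240.1, 237.5, 237.5, 238.6, 239.8, 239.5, 237.6, 238.6, 240.0, 238.0, 237.0, 236.7, 237.5]
s5 238.0 [238.0, 238.6, 239.7, 241.0, 237.8, 241.1, 238.8, 237.5, 237.5, 238.0, 238.0, 237.5, 237.5, 237.0]
s7 240.68 [240.4, 240.5, 238.8, 241.1, 241.1, 241.2, 241.4, 241.2, 241.2, 238.8, 240.8, 239.8, 240.4, 240.5]
front of tyre (np.float64(0.2500000000000011), np.float32(8.145247)) hub (np.float64(0.30000000000000115), np.float32(8.839935)) base (np.float64(8.881784197001252e-16), np.float32(1.275))
```

View pics/end.png

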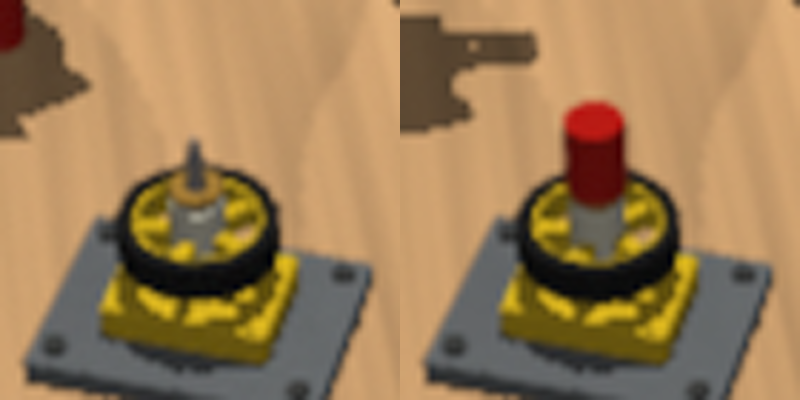

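```bash
cat > sh3.py <<'E'
from sh import shift
E
sed -i 's/^a,b=/if __name__=="__main__":\n  a,b=/; s/^print/  print/' sh.py
python3 - <<'E'
from sh import shift
for a,b in(("s2","s7"),("s3","s4"),("s3","s5"),("s3","s6")):
    print(a,b,[(round(float(shift(a,b,*p)[0]),2),round(float(shift(a,b,*p)[1]),1)) for p in((230,239,297,306),(230,239,313,322),(233,239,300,320),(218,236,295,301),(222,236,316,322))])
E
```

```text
s2 s7 [(0.2, 6.1), (0.2, 6.0), (0.2, 8.1), (0.25, 5.4), (0.25, 5.6)]
s3 s4 [(0.0, 1.2), (0.0, 1.2), (0.0, 1.3), (0.0, 1.3), (0.0, 4.2)]
s3 s5 [(0.4, 2.5), (0.35, 3.1), (0.4, 2.6), (0.65, 4.4), (0.45, 7.0)]
s3 s6 [(0.2, 2.2), (0.3, 3.7), (0.25, 2.3), (0.4, 3.6), (0.35, 8.3)]
```

After release the tyre sits about 0.8 mm lower than with no load, so the squeeze is about 1.4 mm after a small spring-back. I'll nudge the cap top down about 0.5 mm with the fingers closed.

move_arm(translation=[[1.9,-5.6,0],[1.9,-5.6,0],[1.9,-5.6,0],[1.7,-5.5,0],[0,0,0]], rotation=[[0,0,0],[0,0,0],[0,0,0],[0,0,0],[0,0,0]], claw=[1,1,1,1,1])

```text
clock: 35.45
position: [0.5479, 0.0377, 0.1492]
eef_rot: [3.139, 0.002, 1.562]
contact_force: [0.1, 0.1, 1.1]
opening: 0.005
grasp_force: 0.0
```

move_arm(translation=[[0,0,-2],[0,0,-2],[0,0,-0.4],[0,0,0],[0,0,0]], rotation=[[0,0,0],[0,0,0],[0,0,0],[0,0,0],[0,0,0]], claw=[1,1,1,1,1])

```text
clock: 36.08
position: [0.547, 0.0448, 0.1041]
eef_rot: [3.141, 0.0, 1.572]
contact_force: [-0.8, -0.2, 0.5]
opening: -0.007
grasp_force: 0.0
```

move_arm(translation=[[0,0,-0.07],[0,0,-0.07],[0,0,-0.06],[0,0,-0.05],[0,0,-0.05]], rotation=[[0,0,0],[0,0,0],[0,0,0],[0,0,0],[0,0,0]], claw=[1,1,1,1,1])

```text
clock: 36.7
position: [0.5466, 0.0445, 0.1007]
eef_rot: [-3.142, 0.0, 1.572]
contact_force: [0.3, -0.5, 0.2]
opening: -0.0
grasp_force: 0.0
```

move_arm(translation=[[0,0,-0.05],[0,0,-0.05],[0,0,0],[0,0,0],[0,0,0]], rotation=[[0,0,0],[0,0,0],[0,0,0],[0,0,0],[0,0,0]], claw=[1,1,1,1,1])

```text
clock: 37.33
position: [0.5466, 0.0446, 0.0997]
eef_rot: [3.142, 0.0, 1.572]
contact_force: [-0.1, -0.5, 0.5]
opening: -0.003
grasp_force: 0.0
```

move_arm(translation=[[0,0,-0.04],[0,0,0],[0,0,0],[0,0,0],[0,0,0]], rotation=[[0,0,0],[0,0,0],[0,0,0],[0,0,0],[0,0,0]], claw=[1,1,1,1,1])

```text
clock: 37.95
position: [0.5466, 0.0445, 0.0993]
eef_rot: [3.142, 0.0, 1.572]
contact_force: [-0.5, 0.6, -0.6]
opening: 0.001
grasp_force: 0.0
```

move_arm(translation=[[0,0,-0.04],[0,0,0],[0,0,0],[0,0,0],[0,0,0]], rotation=[[0,0,0],[0,0,0],[0,0,0],[0,0,0],[0,0,0]], claw=[1,1,1,1,1])

```text
clock: 38.58
position: [0.5467, 0.0445, 0.0991]
eef_rot: [3.141, -0.0, 1.572]
contact_force: [-1.5, 0.2, 3.0]
opening: 0.004
grasp_force: 1.7
```

move_arm(translation=[[0,0,-0.04],[0,0,-0.03],[0,0,0],[0,0,0],[0,0,0]], rotation=[[0,0,0],[0,0,0],[0,0,0],[0,0,0],[0,0,0]], claw=[1,1,1,1,1])

```text
clock: 39.2
position: [0.5469, 0.0445, 0.0986]
eef_rot: [3.141, -0.0, 1.572]
contact_force: [-0.4, 0.1, 5.8]
opening: 0.003
grasp_force: 3.0
```

```bash
python3 - <<'E'
from h import *
A,P=cloud("side");cv2.imwrite("pics/s8full.png",A);s=manip.observe();print(s["position"],s["contact_force"])
from sh import shift
for a,b in(("s3","s8"),("s6","s8")):
    print(a,b,[(round(float(shift(a,b,*p)[0]),2),round(float(shift(a,b,*p)[1]),1)) for p in((230,239,297,306),(230,239,313,322),(233,239,300,320),(218,236,295,301),(222,236,316,322))])
E
```

```text
[0.54690791 0.04451504 0.09854704] [-0.54456102  0.10061501  5.36159515]
s3 s8 [(0.4, 2.6), (0.5, 3.0), (0.55, 2.5), (0.6, 4.4), (0.5, 6.1)]
s6 s8 [(0.1, 1.9), (0.1, 3.2), (0.2, 2.1), (0.0, 2.9), (0.15, 5.2)]
```

move_arm(translation=[[0,0,1],[0,0,4],[-1.9,5.6,0],[-1.9,5.6,0],[-1.9,5.6,0]], rotation=[[0,0,0],[0,0,0],[0,0,0],[0,0,0],[0,0,0]], claw=[1,1,1,1,1])

```text
clock: 39.88
position: [0.4889, 0.2143, 0.1487]
eef_rot: [3.141, -0.0, 1.572]
contact_force: [0.6, 0.9, 0.1]
opening: -0.003
grasp_force: 0.0
```

move_arm(translation=[[-1.7,5.5,0],[0,0,0],[0,0,0],[0,0,0],[0,0,0]], rotation=[[0,0,0],[0,0,0],[0,0,0],[0,0,0],[0,0,0]], claw=[1,1,1,1,1])

```text
clock: 40.5
position: [0.4731, 0.2662, 0.1484]
eef_rot: [3.141, 0.0, 1.569]
contact_force: [1.3, 0.2, -0.6]
opening: 0.002
grasp_force: 0.0
```

```bash
python3 - <<'E'
from h import *
A,P=cloud("side");cv2.imwrite("pics/s9full.png",A);s=manip.observe();print(s["position"],s["clock"])
from sh import shift
for a,b in(("s2","s9"),("s7","s9")):
    print(a,b,[(round(float(shift(a,b,*p)[0]),2),round(float(shift(a,b,*p)[1]),1)) for p in((230,239,297,306),(230,239,313,322),(233,239,300,320),(218,236,295,301),(222,236,316,322),(205,222,300,316))])
E
```

```text
[0.47300788 0.26649551 0.14833877] 40.55
s2 s9 [(0.3, 6.5), (0.45, 6.4), (0.55, 8.4), (0.4, 6.2), (0.5, 6.2), (-1.0, 46.8)]
s7 s9 [(0.05, 3.5), (0.05, 3.8), (0.05, 4.6), (0.05, 2.9), (0.1, 5.4), (0.1, 1.9)]
```

The tyre is now about 0.45 px below its unloaded height, which is about 1.4 mm plus the initial 0.6 mm. That makes the squeeze about 2 mm, so I'll hand in.

```bash
python3 -c "
from workcell import manip
print(manip.finish_job())"
```

```text
the job is handed in; nothing more can be done
None
```

The job is handed in (no verdict came back): the yellow wheel is on the spring seat and the red cap is pressed onto its bush, with the seat squeezed an estimated 1.5–2 mm of its 4 mm, the gripper clear, and nothing else on the bench deliberately touched.

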